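# Hold a tee bracket home in the welding jig

### The job

Get the tee bracket ready for its weld: first slide the jig's red-knobbed stop bolt all the way across into its keeper, then stand the bracket on the jig bed, push one end of its foot in under the yellow hold-down lip until it comes up square and hard against the bolt, and finish while still gripping it and keeping it pushed firmly home against the bolt for the welder. The bracket stays upright and flat on the bed, and the hammer, brush and clamp are left where they lie.

Things in the scene. Friction and masses are not known exactly. Their poses are not given: they have to be found in the camera images.
- jig: Grey steel jig plate 240 x 230 x 12 mm, screwed to the bench; its top is the bed, 12 mm above the bench. Origin on the bench surface under the centre line of the bracket's path; +x is the push direction, +y is towards the dark bolt guide. The plate spans x -150 to 90, y -70 to 160 mm; the guide, 21 mm high above the bed, spans y 30 to 140, the yellow keeper y -50 to -30 mm.
- lip_edge (a point): Middle of the front edge of the yellow hold-down lip, at its underside: jig x 23, y 0 mm, 11 mm above the bed. The lip is a bar 8 mm thick (top 19 mm above the bed) across the path, reaching back to x 49 mm; a turned-up lead-in stands out in front of it to about x 14 mm. It rests on two yellow posts; the clear gap between them for the foot is y -28 to 28 mm.
- stop_face (a point): Where the foot's end stops: middle of the front face of the square stop bolt once it is slid across, just behind the lip, at jig x 53, y 0 mm, 4 mm above the bed. The bolt fills heights 1 to 15 mm above the bed and is rigid. Axes as the jig's. Fixed point of the jig: while the bolt is drawn back the place is empty.
- stop_bolt (a joint): Travel in m of the 14 mm square steel stop bolt, straight along the jig's -y: 0 = fully drawn back, path clear; 0.074 = against its end stop, its tip 12 mm deep in the keeper. It starts between 0 and 0.025 and stays where it is left; it slides with about 3 N of friction.
- bolt_knob (a point): Centre of the bolt's red ball knob, 26 mm in diameter, 62 mm above the bench, on a 10 mm stem rising from the bolt. It lies at x 60 mm, y 123 mm minus the bolt's travel in the jig's frame, and moves with the bolt.
- tee_mid (a point): Middle of the loose steel tee bracket, 44 mm above its underside. Foot: flat bar 140 (bracket's x) x 40 (y) x 8 mm, ends 70 mm from the middle. Upright: plate across the middle of the foot, 8 mm thick (x), 40 mm wide (y), top 88 mm above the underside. Both ends alike; about 0.5 kg; starts standing on the bench, z up. Home, it is at jig x -17, y about 0, z 56 mm.
- tee: The same bracket; origin at the centre of its underside, axes as for tee_mid.
- hammer_mid (a point): Chipping hammer with a wooden handle, 250 mm long along its x, with a steel head 140 mm across at the +x end, lying on the bench, 24 mm high; point near its middle, 12 mm up. To be left alone.
- brush_mid (a point): Wire brush lying on its back, bristles up: wooden back 260 mm long along its x, 30 mm wide, 39 mm high over the brass bristles, which fill the half towards +x; point at its middle, 20 mm up. To be left alone.
- clamp_mid (a point): Blue G-clamp lying flat, about 95 mm (x) x 180 mm (y) x 25 mm high; point at its middle. To be left alone.
There are look-alikes about, which are no part of the job. Leave any green or purple look-alike of the tee alone.

How it is judged:
By the outcome, as a careful person would: the job done as asked, in the order asked, and still so for the second after the job is handed in, while the arm keeps its last pose, push and grip.
It also fails if it takes over 64 s, if anything falls off the work surface, if the arm or the gripper's body presses on something with over 40 N, if the wrist force passes 120 N, or if a joint passes its speed limit or range.

### The arm

A 6-joint arm with a two-finger parallel gripper is mounted at the origin on the work surface. World frame = base frame: x ahead of the robot, y to its left, z up, the work surface at z = 0. Lengths are in m, angles in degrees, forces in N, time in s.
With the tool pointing down it reaches from about 0.375 to 0.975 m from the base axis. Payload 3.8 kg.
Tool frame: the origin (TCP) lies on the centre line of the jaws, within the pads' length; the fingertips stand 14 mm ahead of it and the grasp point (between the pads) lies 5 mm behind it (manip.tips_ahead is the distance from the TCP to the fingertips, in m); z points along the fingers, y is the line along which they close (so a half turn about z gives the same grasp; the last joint's range is limited). The gripper opens to 88 mm and grips with 3 to 60 N. Pads are 18 mm wide; open, the fingers measure 123 mm over their backs; the gripper's body (75 mm by 187 mm) begins 45 mm behind the grasp point.
Start: joints at [-72.531, 15.12, 91.902, -0, 72.978, -2.114], TCP at [0.226, -0.636, 0.253] pointing down, gripper open.
Joint ranges: [-150.88, 150.88], [-54.13, 125.18], [17.81, 147.31], [-75.09, 255.09], [0, 152.58], [-146.25, 146.25]. Speed limits (degrees/s): [147.25, 147.25, 180, 180, 180, 180].

### API

Orientations are given as a 3x3 rotation matrix whose columns are the frame's x, y, z axes.
In Python, from bench import manip gives the robot as it stands.
- The arm moves only by the tool carry_out, never from a script. Its argument "motion" is a list of rows, each a list of 5 numbers: the opening, from -1 (shut) to 1 (fully open), then the shift along the tool's x, y, z in units of 25 mm (1.0 is 25 mm), then the turn about the tool's z in degrees. A call has exactly 5 rows; each row shifts and turns the commanded pose from where the row before left it, along the tool's axes as they then stand; what a row does not reach is not made up. A row lasts 1/8 s, in which the tool goes at most 62.5 mm and 10.7 degrees, less where a joint would pass 70% of its speed; a pose out of reach is approached as far as the arm can. A call is refused whole if a number of a shift passes 1 or a number of a turn 10.7, either way. A call with a gripper value outside its range is refused whole. The fingers move at their own pace and stop on an object; the grip force is fixed at half the most. Time passes only in rows, so rows that do not move let the fingers close, or fill a call up. It gives the time, the measured TCP pose, the force, the opening and the grip force at its end, in the units of the state.
- manip.get_state(): the state, without advancing time (a new reading comes with each control period).
- manip.camera(name): name is "scene" or "top"; returns a dict with "frame" (400x640x3 uint8, red, green, blue), "depth" (400x640 float32, m along the optical axis (not along the pixel's ray), 0 where there is no reading), "intrinsics" (3x3 intrinsics, pixels), "xyz" and "rotation" of the camera in the world. Camera axes: x right, y down, z forward; pixel columns grow to the right and rows downward; lengths in m; the calibration is good to about 2 mm. A picture is of the moment at which its call begins.
- manip.close_job(): hands the job in; it is judged then, once.
Trained networks look in a picture, given as the dict that the camera call returned (one of the last four; its "shot" number tells which), for a name from the list of things; names that differ only in an ending like _2 or _b are one class to them, and where a whole thing is asked for, a point or a joint stands for the part that bears it (a point fixed in the world has none). Each returns a list of dicts, best first, with "score" (0 to 1); they miss things now and then, are a little off and sometimes report something else, mostly with a low value. They report only what shows in the picture. A call takes as long as a camera call. They do not tell look-alikes from the thing itself.
- manip.boxes_of(query, picture): "box" ([left, top, right, bottom] in pixels, round what is visible of it).
- manip.mark_of(query, picture): "point" ([column, row] in pixels: a listed point, or the origin of a listed thing).
The state is a dict: "t": time; "joint_pos": joint angles; "joint_velocities": joint speeds; "joint_torque": joint torques, N m; "tcp_pos": TCP position; "tool_rot": TCP orientation; "wrist_force": force on the tool from outside, world axes, zero at the start; "ft_torque": the same for the moment, N m; "opening": finger opening in m; "finger_force": force on a finger pad.
Only numpy, scipy, OpenCV 4.12 (cv2) and the standard library are available. Lean on these libraries where they do the work, as an engineer would, in place of code of your own. Each camera call takes 0.05 s, during which the arm holds its last target. There are 200 camera calls.

## Working session

There is one attempt and no reset: what is moved stays moved. The work goes in short steps, Python scripts to look and compute and a tool call to move; the robot and the scene stay as the last step left them, time stands still between calls to the robot, and variables do not carry over. Pictures are saved under pics/ and viewed, at most 10 in all, crops included, and the job is handed in when it is done.

Besides the shell and the picture viewer there is one more tool, called after "Emit:" as name([rows], argument=value, ...), one row to a line, values as JSON. carry_out: Moves the arm, as the interface text tells. Its arguments: {"type":"object","properties":{"motion":{"type":"array"}},"required":["motion"]}

```bash
mkdir -p pics
cat > h.py <<'E'
import numpy as np, cv2
from bench import manip
def shot(n,f):
    p=manip.camera(n); cv2.imwrite('pics/'+f,p['frame'][:,:,::-1]); return p
def ray(p,px):
    K=np.array(p['intrinsics']);return np.array(p['rotation'])@(np.linalg.inv(K)@[px[0],px[1],1.])
def at_z(p,px,z):
    d=ray(p,px);o=np.array(p['xyz']);return o+d*(z-o[2])/d[2]
def at_d(p,px):
    d=p['depth'][int(round(px[1])),int(round(px[0]))];return np.array(p['xyz'])+ray(p,px)*d
def proj(p,X):
    c=np.array(p['rotation']).T@(np.array(X)-np.array(p['xyz']));u=np.array(p['intrinsics'])@c;return u[:2]/u[2]
E
python3 - <<'E'
from h import *
np.set_printoptions(precision=4,suppress=True)
for n in('top','scene'):
    p=shot(n,n+'0.png');print(n,p['xyz'],p['rotation'])
    for q,z in(('jig',0),('lip_edge',.023),('stop_face',.016),('bolt_knob',.062),('tee_mid',.044),('tee',0),('hammer_mid',.012),('brush_mid',.02),('clamp_mid',.012)):
        for r in manip.mark_of(q,p)[:4]: print(q,round(r['score'],2),np.round(r['point'],1),at_z(p,r['point'],z))
E
```

```text
top [ 0.3011 -0.0209  1.2839] [[ 0.0184 -0.9846  0.174 ]
 [-0.9998 -0.0183  0.0019]
 [ 0.0013 -0.174  -0.9847]]
jig 0.71 [301.5 198.3] [0.5435 0.0269 0.    ]
jig 0.7 [285.3 115.8] [0.7817 0.0788 0.    ]
lip_edge 0.9 [303.5 189.1] [0.5647 0.0212 0.023 ]
stop_face 0.78 [301.4 178.2] [0.5967 0.0279 0.016 ]
stop_face 0.48 [300.4 197.8] [0.5418 0.0293 0.016 ]
bolt_knob 0.78 [258.1 176. ] [0.5898 0.141  0.062 ]
tee_mid 0.86 [440.1 317.1] [ 0.2332 -0.3361  0.044 ]
tee_mid 0.76 [433.8 236.9] [ 0.4384 -0.325   0.044 ]
tee_mid 0.68 [493.6 252.4] [ 0.4006 -0.4804  0.044 ]
tee 0.9 [435.8 315. ] [ 0.236 -0.336  0.   ]
tee 0.74 [491.3 255.3] [ 0.3962 -0.4901  0.    ]
clamp_mid 0.87 [434.6 152.2] [ 0.6787 -0.3408  0.012 ]
clamp_mid 0.43 [434.3 242.4] [ 0.4271 -0.3338  0.012 ]
scene [1.033  0.7102 1.2657] [[-0.8105  0.4695 -0.3502]
 [ 0.5857  0.6462 -0.4892]
 [-0.0034 -0.6017 -0.7987]]
jig 0.71 [319.4 232.8] [0.5432 0.0204 0.    ]
lip_edge 0.66 [314.9 234.1] [0.5653 0.0289 0.023 ]
stop_face 0.74 [306.2 243.1] [0.6011 0.0357 0.016 ]
bolt_knob 0.46 [329.5 261.3] [0.5993 0.1455 0.062 ]
tee_mid 0.97 [272.5 107. ] [ 0.3849 -0.4779  0.044 ]
tee_mid 0.96 [283.4 137.4] [ 0.435  -0.3329  0.044 ]
tee_mid 0.86 [335.  112.9] [ 0.2269 -0.3262  0.044 ]
tee 0.94 [284.9 145.5] [ 0.4303 -0.3357  0.    ]
tee 0.78 [331.2 125.3] [ 0.2461 -0.3212  0.    ]
tee 0.72 [271.1 118. ] [ 0.3963 -0.4757  0.    ]
tee 0.43 [313.1 235.2] [0.5632 0.0163 0.    ]
hammer_mid 0.85 [426.9 310.6] [0.4623 0.3943 0.012 ]
brush_mid 0.75 [268.7 286.2] [0.7641 0.0916 0.02  ]
clamp_mid 0.74 [216.8 176.3] [ 0.6862 -0.3413  0.012 ]
```

View pics/top0.png

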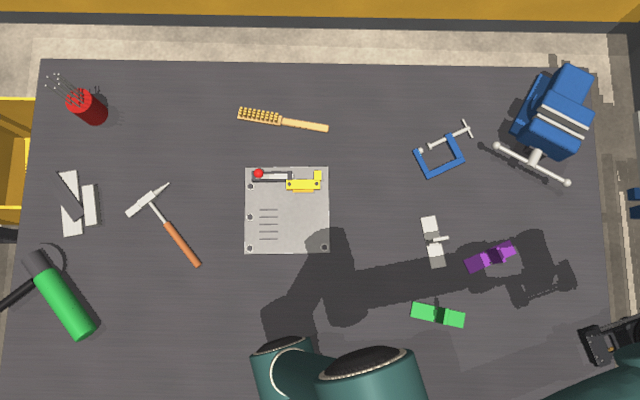

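View pics/scene0.png

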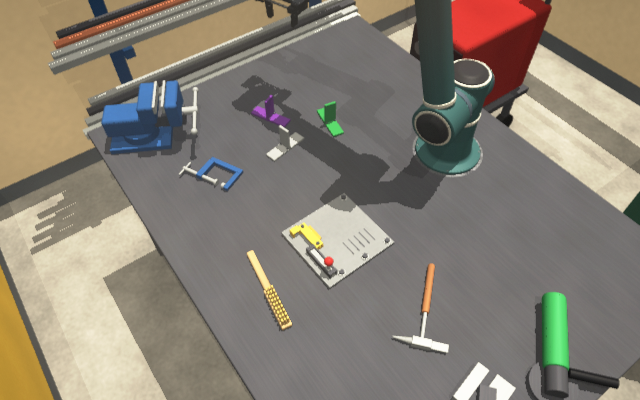

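The top view shows three candidates for the tee: grey-white at (433,240), green at (437,315) and purple at (490,255). The steel wedges at (75,205) are not tees. I choose the grey one. Next I measure the outlines of the jig plate and the tee.

Run:
```python
from h import *
np.set_printoptions(precision=4,suppress=True)
p=shot('top','top1.png');f=p['frame'];hsv=cv2.cvtColor(f,cv2.COLOR_RGB2HSV)
def comp(mask,seed,r):
    m=np.zeros_like(mask);x,y=seed;m[y-r:y+r,x-r:x+r]=mask[y-r:y+r,x-r:x+r]
    return m
# plate by brightness
g=((hsv[...,2]>120)).astype(np.uint8)
m=comp(g,(287,210),50);pts=np.argwhere(m)[:,::-1].astype(np.float32)
c=cv2.minAreaRect(pts);b=cv2.boxPoints(c)
P=np.array([at_z(p,q,.012)[:2] for q in b]);print('plate px',b.tolist());print(P,np.linalg.norm(P-np.roll(P,1,0),axis=1),P.mean(0))
# tee foot: gray bright pixels, depth-based heights
ys,xs=np.mgrid[205:280,405:465];ys=ys.ravel();xs=xs.ravel()
X=np.array([at_d(p,(x,y)) for x,y in zip(xs,ys)])
s=(hsv[ys,xs,1]<70)&(hsv[ys,xs,2]>120)
F=X[s&(X[:,2]<.02)];U=X[s&(X[:,2]>.05)]
print(len(F),F[:,2].mean(),len(U),U.mean(0) if len(U) else 0,U.max(0)if len(U) else 0)
r=cv2.minAreaRect(np.array([X[s&(X[:,2]<.02)][:,:2]],np.float32));print('foot',r)
T=X[(X[:,2]>.075)];print('top of upright',len(T),T.mean(0) if len(T) else 0)
if len(T)>3: print(cv2.minAreaRect(T[None,:,:2].astype(np.float32)))
# knob
R=((hsv[...,0]<8)|(hsv[...,0]>172))&(hsv[...,1]>150)&(hsv[...,2]>90)
R=comp(R.astype(np.uint8),(258,175),15);k=np.argwhere(R)[:,::-1].mean(0);print('knob',k,at_z(p,k,.064))
c1=cv2.resize(f[155:265,235:340],None,fx=5,fy=5,interpolation=cv2.INTER_CUBIC)
c2=cv2.resize(f[205:280,405:465],None,fx=4,fy=4,interpolation=cv2.INTER_CUBIC)
o=np.zeros((550,525+240,3),np.uint8);o[:550,:525]=c1;o[:300,525:]=c2
cv2.imwrite('pics/crop1.png',o[:,:,::-1])
```

```text
plate px [[244.0, 253.99996948242188], [244.0, 165.99996948242188], [329.0, 165.99996948242188], [329.0, 253.99996948242188]]
[[ 0.3866  0.1767]
 [ 0.6292  0.1878]
 [ 0.6336 -0.0475]
 [ 0.3908 -0.0509]] [0.2277 0.2429 0.2353 0.2429] [0.5101 0.0665]
751 0.0061299041121782505 63 [ 0.4111 -0.2867  0.2571] [ 0.4369 -0.0209  1.2839]
foot ((0.4344833195209503, -0.3442111313343048), (0.14219065010547638, 0.07012961804866791), 11.245287895202637)
top of upright 78 [ 0.3932 -0.2425  0.4238]
((0.3723129332065582, -0.18350623548030853), (0.014219049364328384, 0.3547056317329407), 21.365020751953125)
knob [258.0154 172.7538] [0.5981 0.1413 0.064 ]
```

View pics/crop1.png

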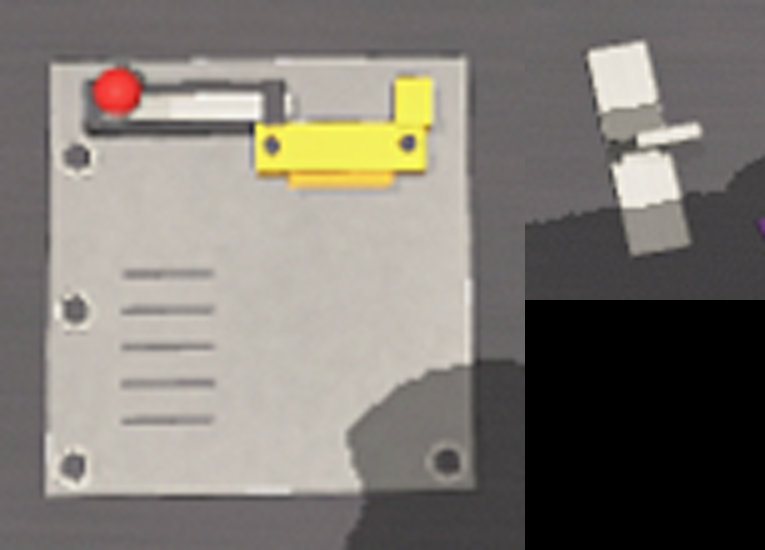

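The crop confirms a grey tee with a foot and a thin upright, and the jig with the red knob at (258,173). I compute poses from the corners.

Run:
```python
from h import *
np.set_printoptions(precision=4,suppress=True)
p=manip.camera('top')
c=[(50,63),(467,57),(476,490),(45,496)]
P=np.array([at_z(p,(x/5+234.6,y/5+154.6),.012)[:2] for x,y in c]);print(P)
loc=np.array([(90,160),(90,-70),(-150,-70),(-150,160)])/1e3
def fit(L,P):
    M,_=cv2.estimateAffinePartial2D(L,P);a=np.arctan2(M[1,0],M[0,0]);t=P.mean(0)-np.array([[np.cos(a),-np.sin(a)],[np.sin(a),np.cos(a)]])@L.mean(0)
    return t,np.degrees(a),np.hypot(M[0,0],M[1,0])
print('jig',fit(loc,P))
c=[(588,50),(647,40),(690,243),(632,256)]
P=np.array([at_z(p,((x-525)/4+404.6,y/4+204.6),.008)[:2] for x,y in c]);print(P)
loc=np.array([(70,20),(70,-20),(-70,-20),(-70,20)])/1e3
print('tee',fit(loc,P))
U=np.array([at_z(p,((x-525)/4+404.6,y/4+204.6),.088)[:2] for x,y in [(638,137),(701,129)]]);print('upr top',U,U.mean(0))
s=manip.camera('scene')
ys,xs=np.mgrid[110:175,255:312];ys=ys.ravel();xs=xs.ravel()
X=np.array([at_d(s,(x,y)) for x,y in zip(xs,ys)]);h=cv2.cvtColor(s['frame'],cv2.COLOR_RGB2HSV)[ys,xs]
m=(X[:,2]>.02)&(h[:,1]<60)&(abs(X[:,1]+.335)<.05);print(m.sum(),X[m].mean(0),X[m].min(0),X[m].max(0))
hs=cv2.cvtColor(s['frame'],cv2.COLOR_RGB2HSV);R=((hs[...,0]<8)|(hs[...,0]>172))&(hs[...,1]>150)
R[:250]=0;R[275:]=0;R[:,:315]=0;R[:,345:]=0;k=np.argwhere(R)[:,::-1].mean(0);print('knob',k,at_z(s,k,.062))
print(manip.get_state()['tool_rot'])
```

```text
[[ 0.6259  0.1859]
 [ 0.6336 -0.0447]
 [ 0.3946 -0.053 ]
 [ 0.3871  0.1778]]
jig (array([0.5418, 0.0226]), np.float64(1.9311264746300991), np.float64(0.9996396763145075))
[[ 0.4959 -0.2985]
 [ 0.5035 -0.3388]
 [ 0.3666 -0.3642]
 [ 0.3572 -0.3252]]
tee (array([ 0.4308, -0.3317]), np.float64(10.808268148183688), np.float64(1.0029738424237506))
upr top [[ 0.4286 -0.3117]
 [ 0.4344 -0.3517]] [ 0.4315 -0.3317]
161 [ 0.4345 -0.3276  0.0598] [ 0.4239 -0.3543  0.0202] [ 0.4425 -0.3054  0.0951]
knob [328.2542 260.9153] [0.6013 0.1425 0.062 ]
[[ 0.9422  0.3352 -0.    ]
 [ 0.3352 -0.9422 -0.    ]
 [-0.      0.     -1.    ]]
```

Poses agree across both views: jig at (0.542, 0.023), yaw 1.9°; knob at (0.599, 0.142), so about 6 mm of travel; tee at (0.431, -0.332), yaw 10.8°. I move to the knob while staying high.

Emit:
carry_out([
  [1,0,0,0,8.9],
  [1,0,0,0,8.8],
  [1,0.5,-1,0,0],
  [1,0.5,-1,0,0],
  [1,0.5,-1,0,0],
])

```text
t: 1.78
tcp_pos: [0.2615, -0.559, 0.2527]
tool_rot: [[0.999, 0.033, 0.0], [0.033, -0.999, 0.0], [0.0, -0.0, -1.0]]
wrist_force: [0.9, -0.3, -0.2]
opening: 0.0885
finger_force: 0.0
```

Emit:
carry_out([
  [1,0.52,-1,0,0],
  [1,0.52,-1,0,0],
  [1,0.52,-1,0,0],
  [1,0.52,-1,0,0],
  [1,0.52,-1,0,0],
])

```text
t: 2.4
tcp_pos: [0.3228, -0.4311, 0.2528]
tool_rot: [[0.999, 0.033, 0.0], [0.033, -0.999, -0.0], [0.0, 0.0, -1.0]]
wrist_force: [1.0, 0.8, -0.1]
opening: 0.088
finger_force: 0.0
```

Emit:
carry_out([
  [1,0.52,-1,0,0],
  [1,0.52,-1,0,0],
  [1,0.52,-1,0,0],
  [1,0.52,-1,0,0],
  [1,0.52,-1,0,0],
])

```text
t: 3.02
tcp_pos: [0.3834, -0.304, 0.2528]
tool_rot: [[0.999, 0.033, 0.0], [0.033, -0.999, -0.0], [0.0, 0.0, -1.0]]
wrist_force: [0.4, 0.3, -0.7]
opening: 0.0879
finger_force: 0.0
```

Emit:
carry_out([
  [1,0.52,-1,0,0],
  [1,0.52,-1,0,0],
  [1,0.52,-1,0,0],
  [1,0.52,-1,0,0],
  [1,0.52,-1,0,0],
])

```text
t: 3.65
tcp_pos: [0.444, -0.177, 0.2528]
tool_rot: [[0.999, 0.033, 0.0], [0.033, -0.999, -0.0], [0.0, 0.0, -1.0]]
wrist_force: [0.6, 0.5, 0.0]
opening: 0.0881
finger_force: 0.0
```

Emit:
carry_out([
  [1,0.52,-1,0,0],
  [1,0.52,-1,0,0],
  [1,0.52,-1,0,0],
  [1,0.52,-1,0,0],
  [1,0.52,-1,0,0],
])

```text
t: 4.28
tcp_pos: [0.5047, -0.0499, 0.2528]
tool_rot: [[0.999, 0.033, 0.0], [0.033, -0.999, -0.0], [0.0, 0.0, -1.0]]
wrist_force: [0.1, -0.7, 0.3]
opening: 0.0883
finger_force: 0.0
```

Emit:
carry_out([
  [1,0.52,-1,0,0],
  [1,0.52,-1,0,0],
  [1,0.52,-1,0,0],
  [1,0.52,-1,0,0],
  [1,0.52,-1,0,0],
])

```text
t: 4.9
tcp_pos: [0.5654, 0.0772, 0.2528]
tool_rot: [[0.999, 0.033, 0.0], [0.033, -0.999, -0.0], [0.0, 0.0, -1.0]]
wrist_force: [0.6, -0.2, -0.2]
opening: 0.0878
finger_force: 0.0
```

Emit:
carry_out([
  [1,0.5,-0.9,0.4,0],
  [1,0.5,-0.85,0.4,0],
  [1,0.47,-0.8,1,0],
  [1,0,0,1,0],
  [1,0,0,1,0],
])

```text
t: 5.52
tcp_pos: [0.5999, 0.1414, 0.1557]
tool_rot: [[0.999, 0.033, -0.001], [0.033, -0.999, -0.0], [-0.001, 0.0, -1.0]]
wrist_force: [-0.4, -0.6, 0.1]
opening: 0.088
finger_force: 0.0
```

Emit:
carry_out([
  [1,0,0,1,0],
  [1,0,0,1,0],
  [1,0,0,1,0],
  [1,0,0,0,0],
  [1,0,0,0,0],
])

```text
t: 6.15
tcp_pos: [0.6005, 0.1408, 0.0829]
tool_rot: [[0.999, 0.033, 0.0], [0.033, -0.999, 0.0], [0.0, -0.0, -1.0]]
wrist_force: [0.4, -0.4, 0.4]
opening: 0.0883
finger_force: 0.0
```

Run:
```python
from h import *
s=shot('scene','s1.png');cv2.imwrite('pics/s1c.png',cv2.resize(s['frame'][200:300,260:400,::-1],None,fx=5,fy=5))
p=manip.camera('top');print(manip.get_state()['tcp_pos'])
for q in(s,p):print(manip.mark_of('bolt_knob',q)[:2])
```

```text
[0.60124171 0.14084632 0.08400676]
[{'point': [329.1, 262.9], 'score': 0.57}]
[]
```

View pics/s1c.png

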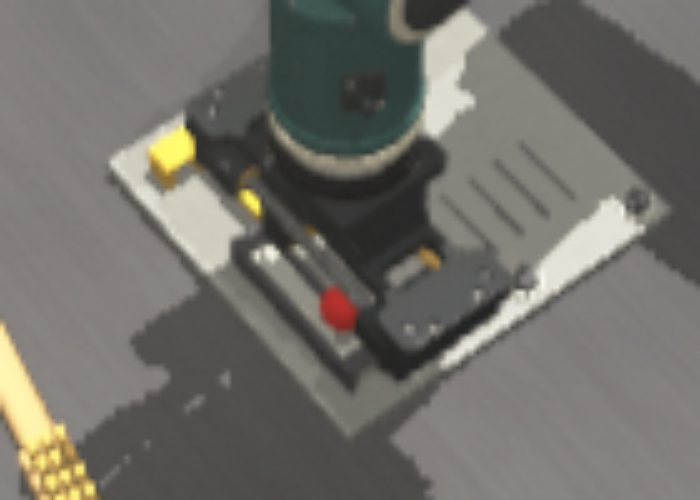

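The crop shows the knob at about pixel (328,262), below and between the fingers, as measured. I descend and grip.

Emit:
carry_out([
  [1,0,0,0.5,0],
  [1,0,0,0.5,0],
  [-1,0,0,0,0],
  [-1,0,0,0,0],
  [-1,0,0,0,0],
])

```text
t: 6.98
tcp_pos: [0.6005, 0.1406, 0.058]
tool_rot: [[0.999, 0.033, 0.001], [0.033, -0.999, 0.0], [0.001, -0.0, -1.0]]
wrist_force: [1.0, 0.3, 0.0]
opening: 0.06
finger_force: 0.0
```

Emit:
carry_out([
  [-1,0,0,0,0],
  [-1,0,0,0,0],
  [-1,0,0,0,0],
  [-1,0,0,0,0],
  [-1,0,0,0,0],
])

```text
t: 7.6
tcp_pos: [0.6002, 0.1408, 0.0578]
tool_rot: [[0.999, 0.033, 0.0], [0.033, -0.999, 0.0], [0.0, -0.0, -1.0]]
wrist_force: [-0.1, 2.0, 0.7]
opening: 0.0232
finger_force: 29.9
```

Emit:
carry_out([
  [-1,0,0.5,0,0],
  [-1,0,0.5,0,0],
  [-1,0,0.5,0,0],
  [-1,0,0.5,0,0],
  [-1,0,0.4,0,0],
])

```text
t: 8.22
tcp_pos: [0.6023, 0.0794, 0.0578]
tool_rot: [[0.999, 0.032, 0.0], [0.032, -0.999, -0.0], [0.0, 0.0, -1.0]]
wrist_force: [-0.1, 3.0, 1.2]
opening: 0.0234
finger_force: 29.8
```

Run:
```python
from h import *
s=shot('scene','s2.png');cv2.imwrite('pics/s2c.png',cv2.resize(s['frame'][200:300,260:400,::-1],None,fx=5,fy=5))
st=manip.get_state();print(st['tcp_pos'],st['wrist_force'],st['opening'])
hs=cv2.cvtColor(s['frame'],cv2.COLOR_RGB2HSV);R=((hs[...,0]<8)|(hs[...,0]>172))&(hs[...,1]>150)
R[:200]=0;R[275:]=0;R[:,:290]=0;R[:,345:]=0;k=np.argwhere(R)[:,::-1];print(len(k));k=k.mean(0);print('knob',k,at_z(s,k,.062),'tcp px',proj(s,st['tcp_pos']))
```

```text
[0.60228175 0.07829624 0.05776022] [0.03057789 0.35157811 1.12242524] 0.023198621500191217
0
knob [nan nan] [nan nan nan] tcp px [314.24508223 245.68320069]<stdin>:5: RuntimeWarning: Mean of empty slice.
  ret = um.true_divide(
```

View pics/s2c.png

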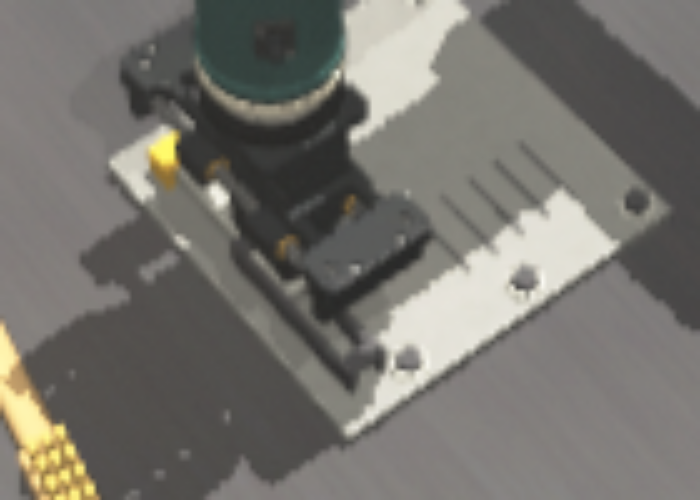

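The knob is held inside the fingers and the bolt has travelled; about 5 mm remains. I push until the end stop loads up.

Emit:
carry_out([
  [-1,0,0.1,0,0],
  [-1,0,0.1,0,0],
  [-1,0,0.1,0,0],
  [-1,0,0.1,0,0],
  [-1,0,0,0,0],
])

```text
t: 8.9
tcp_pos: [0.6025, 0.0733, 0.0578]
tool_rot: [[0.999, 0.032, 0.0], [0.032, -0.999, 0.004], [0.0, -0.004, -1.0]]
wrist_force: [-0.5, 11.4, 1.1]
opening: 0.0231
finger_force: 29.8
```

The bolt is at its stop: 11 N and knob at jig y ≈ 49 mm. I release it and rise.

Emit:
carry_out([
  [1,0,0,0,0],
  [1,0,0,0,0],
  [1,0,0,0,0],
  [1,0,0,0,0],
  [1,0,0,-0.2,0],
])

```text
t: 9.52
tcp_pos: [0.602, 0.0702, 0.0623]
tool_rot: [[0.999, 0.033, -0.001], [0.033, -0.999, -0.0], [-0.001, 0.0, -1.0]]
wrist_force: [-1.4, 0.2, -0.2]
opening: 0.0709
finger_force: 0.0
```

Emit:
carry_out([
  [1,0,0,-0.8,-9.9],
  [1,0,0,-1,-9.9],
  [1,0,0,-1,-9.9],
  [1,0,0,-1,-9.9],
  [1,0,0,-1,-9.9],
])

```text
t: 10.15
tcp_pos: [0.6025, 0.0704, 0.184]
tool_rot: [[0.62, 0.785, 0.0], [0.785, -0.62, -0.0], [0.0, 0.0, -1.0]]
wrist_force: [0.1, 0.1, 0.0]
opening: 0.0882
finger_force: 0.0
```

Emit:
carry_out([
  [1,0,0,0,-9.9],
  [1,0,0,0,-9.9],
  [1,0,0,0,-9.9],
  [1,0,0,0,-9.9],
  [1,0,0,0,-9.8],
])

```text
t: 10.78
tcp_pos: [0.6025, 0.0704, 0.1831]
tool_rot: [[-0.193, 0.981, 0.0], [0.981, 0.193, -0.0], [-0.0, 0.0, -1.0]]
wrist_force: [0.6, 0.9, 0.7]
opening: 0.0881
finger_force: 0.0
```

Emit:
carry_out([
  [1,-0.964,-0.655,0,0],
  [1,-0.964,-0.655,0,0],
  [1,-0.964,-0.655,0,0],
  [1,-0.964,-0.655,0,0],
  [1,-0.964,-0.655,0,0],
])

```text
t: 11.4
tcp_pos: [0.5442, -0.0641, 0.1832]
tool_rot: [[-0.187, 0.982, 0.001], [0.982, 0.187, -0.0], [-0.0, 0.001, -1.0]]
wrist_force: [0.5, 0.0, 0.4]
opening: 0.0879
finger_force: 0.0
```

Emit:
carry_out([
  [1,-0.964,-0.655,0,0],
  [1,-0.964,-0.655,0,0],
  [1,-0.964,-0.655,0,0],
  [1,-0.964,-0.655,0,0],
  [1,-0.964,-0.655,0,0],
])

```text
t: 12.02
tcp_pos: [0.4863, -0.1978, 0.1832]
tool_rot: [[-0.187, 0.982, 0.001], [0.982, 0.187, -0.0], [-0.001, 0.001, -1.0]]
wrist_force: [-0.3, 0.6, -0.4]
opening: 0.088
finger_force: 0.0
```

Run:
```python
from h import *
s=shot('scene','s3.png');hs=cv2.cvtColor(s['frame'],cv2.COLOR_RGB2HSV);R=((hs[...,0]<8)|(hs[...,0]>172))&(hs[...,1]>150)
R[:200]=0;R[275:]=0;R[:,:290]=0;R[:,345:]=0;k=np.argwhere(R)[:,::-1].mean(0);K=at_z(s,k,.062);print('knob',k,K)
a=np.radians(1.93);d=K[:2]-[.5418,.0226];print('jig',d@[np.cos(a),np.sin(a)],d@[-np.sin(a),np.cos(a)])
t=shot('top','t3.png')
cv2.imwrite('pics/s3c.png',np.hstack([cv2.resize(s['frame'][195:295,260:380,::-1],(480,400)),cv2.resize(t['frame'][150:230,240:304,::-1],(320,400))]))
```

```text
knob [312.96428571 244.28571429] [0.60401734 0.0747013  0.062     ]
jig 0.06393674279484027 0.04997635442214095
```

View pics/s3c.png

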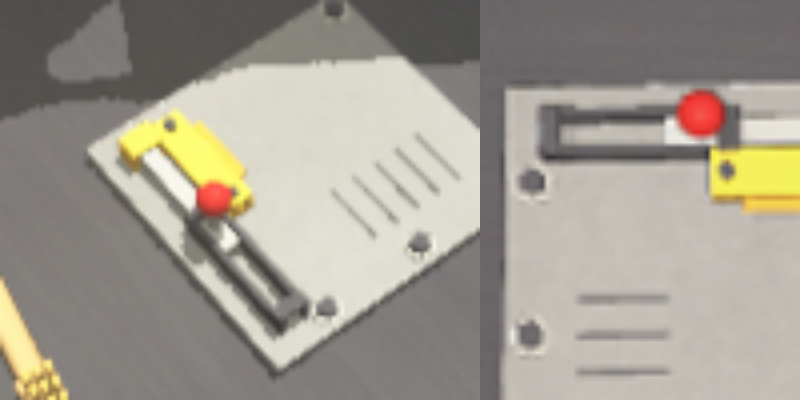

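The knob now sits at scene pixel (313,244), jig y ≈ 50 mm, and the bolt spans into the keeper. Next I move to the grey tee.

Emit:
carry_out([
  [1,-0.97,-0.64,0,0],
  [1,-0.97,-0.64,0,0],
  [1,-0.97,-0.64,0,0],
  [1,-0.97,-0.63,0,0],
  [1,-0.98,-0.63,0,0],
])

```text
t: 12.75
tcp_pos: [0.4316, -0.3312, 0.183]
tool_rot: [[-0.187, 0.982, 0.001], [0.982, 0.187, 0.0], [0.0, 0.001, -1.0]]
wrist_force: [-0.1, -0.4, -0.3]
opening: 0.0882
finger_force: 0.0
```

Emit:
carry_out([
  [1,0,0,0.5,0],
  [1,0,0,0.5,0],
  [1,0,0,0.5,0],
  [1,0,0,0.5,0],
  [1,0,0,0,0],
])

```text
t: 13.38
tcp_pos: [0.4306, -0.3298, 0.1309]
tool_rot: [[-0.188, 0.982, -0.002], [0.982, 0.188, 0.002], [0.003, -0.002, -1.0]]
wrist_force: [0.0, 0.6, -0.6]
opening: 0.0878
finger_force: 0.0
```

Run:
```python
from h import *
s=shot('scene','s4.png');t=shot('top','t4.png');st=manip.get_state();print(st['tcp_pos'],proj(s,st['tcp_pos']),proj(t,st['tcp_pos']))
cv2.imwrite('pics/s4c.png',np.hstack([cv2.resize(s['frame'][90:180,230:350,::-1],(480,360)),cv2.resize(t['frame'][200:290,390:470,::-1],(320,360))]))
```

```text
[ 0.43145631 -0.33080876  0.1325168 ] [283.00004011 117.60932856] [445.0478835 235.9541295]
```

View pics/s4c.png

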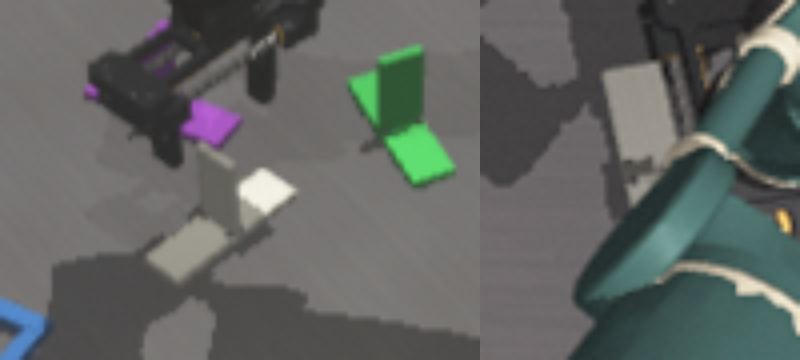

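The fingers straddle the grey upright along the foot, and nothing else is near. I descend and grip.

Emit:
carry_out([
  [1,0,0,0.8,0],
  [1,0,0,0.8,0],
  [1,0,0,0.8,0],
  [1,0,0,0.7,0],
  [1,0,0,0.4,0],
])

```text
t: 14.1
tcp_pos: [0.4312, -0.331, 0.0445]
tool_rot: [[-0.187, 0.982, -0.0], [0.982, 0.187, 0.0], [0.0, -0.0, -1.0]]
wrist_force: [-0.3, -0.2, 0.5]
opening: 0.0883
finger_force: 0.0
```

Emit:
carry_out([
  [-1,0,0,0,0],
  [-1,0,0,0,0],
  [-1,0,0,0,0],
  [-1,0,0,0,0],
  [-1,0,0,0,0],
])

```text
t: 14.72
tcp_pos: [0.4315, -0.3312, 0.0455]
tool_rot: [[-0.187, 0.982, 0.0], [0.982, 0.187, -0.0], [-0.0, 0.0, -1.0]]
wrist_force: [0.3, -0.4, 0.3]
opening: 0.0402
finger_force: 0.0
```

Emit:
carry_out([
  [-1,0,0,0,0],
  [-1,0,0,0,0],
  [-1,0,0,0,0],
  [-1,0,0,0,0],
  [-1,0,0,0,0],
])

```text
t: 15.35
tcp_pos: [0.4315, -0.3311, 0.0452]
tool_rot: [[-0.187, 0.982, 0.0], [0.982, 0.187, -0.0], [-0.0, 0.0, -1.0]]
wrist_force: [0.8, 1.0, -0.8]
opening: 0.0078
finger_force: 30.0
```

Gripped at 7.8 mm opening, which matches the 8 mm plate. I lift, square the bracket to the jig yaw, and carry it to jig x −80, y 0.

Emit:
carry_out([
  [-1,0,0,-0.4,0],
  [-1,0,0,-0.8,0],
  [-1,0,0,-0.8,4.4],
  [-1,0,0,-0.8,4.5],
  [-1,0,0,-0.4,0],
])

```text
t: 15.98
tcp_pos: [0.4315, -0.3312, 0.1264]
tool_rot: [[-0.034, 0.999, 0.001], [0.999, 0.034, -0.001], [-0.001, 0.001, -1.0]]
wrist_force: [0.1, 0.8, -3.4]
opening: 0.0077
finger_force: 30.0
```

Emit:
carry_out([
  [-1,0.9,0.11,0,0],
  [-1,0.94,0.11,0,0],
  [-1,0.94,0.11,0,0],
  [-1,0.94,0.11,0,0],
  [-1,0.94,0.11,0,0],
])

```text
t: 16.6
tcp_pos: [0.44, -0.2116, 0.1238]
tool_rot: [[-0.034, 0.999, -0.003], [0.999, 0.034, 0.002], [0.002, -0.002, -1.0]]
wrist_force: [0.1, 0.1, -4.9]
opening: 0.008
finger_force: 30.0
```

Emit:
carry_out([
  [-1,0.94,0.11,0,0],
  [-1,0.94,0.11,0,0],
  [-1,0.94,0.11,0,0],
  [-1,0.94,0.11,0,0],
  [-1,0.94,0.11,0,0],
])

```text
t: 17.23
tcp_pos: [0.4495, -0.0941, 0.1239]
tool_rot: [[-0.034, 0.999, -0.003], [0.999, 0.034, 0.001], [0.001, -0.003, -1.0]]
wrist_force: [0.2, -0.6, -4.5]
opening: 0.0078
finger_force: 30.0
```

Emit:
carry_out([
  [-1,0.94,0.12,0,0],
  [-1,0.94,0.12,0,0],
  [-1,0.94,0.12,0,0],
  [-1,0.94,0.12,0,0],
  [-1,0.9,0.12,0,0],
])

```text
t: 17.85
tcp_pos: [0.4604, 0.0224, 0.1239]
tool_rot: [[-0.034, 0.999, -0.003], [0.999, 0.034, 0.0], [0.001, -0.003, -1.0]]
wrist_force: [-0.6, -0.6, -4.4]
opening: 0.0078
finger_force: 30.0
```

Run:
```python
from h import *
np.set_printoptions(precision=4,suppress=True)
s=shot('scene','s5.png');t=shot('top','t5.png');st=manip.get_state();print(st['tcp_pos'],st['wrist_force'],st['tool_rot'][:,0],proj(s,st['tcp_pos']))
o=np.zeros((400,740,3),np.uint8);o[:,:480]=cv2.resize(s['frame'][180:280,260:380],(480,400));o[:,480:]=cv2.resize(t['frame'][150:270,250:322],(260,400))
cv2.imwrite('pics/s5c.png',o[:,:,::-1])
```

```text
[0.4606 0.023  0.124 ] [ 0.2413 -0.1911 -4.0753] [-0.0364  0.9993  0.0011] [343.4549 194.6982]
```

View pics/s5c.png

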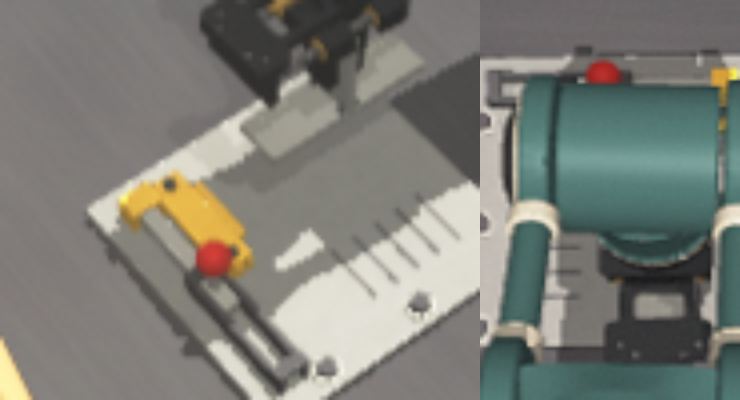

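The bracket is held level above the bed with a clear path to the yellow lip at crop (205,205). I lower it with a small lateral correction.

Emit:
carry_out([
  [-1,-0.08,0,0.7,0],
  [-1,0,0,0.7,0],
  [-1,0,0,0.7,0],
  [-1,0,0,0.4,0],
  [-1,0,0,0,0],
])

```text
t: 18.58
tcp_pos: [0.461, 0.0186, 0.0617]
tool_rot: [[-0.033, 0.999, -0.003], [0.999, 0.033, -0.0], [0.0, -0.003, -1.0]]
wrist_force: [-0.3, 0.3, -4.1]
opening: 0.008
finger_force: 30.0
```

Emit:
carry_out([
  [-1,0,0,0.06,0],
  [-1,0,0,0.06,0],
  [-1,0,0,0.04,0],
  [-1,0,0,0.03,0],
  [-1,0,0,0,0],
])

```text
t: 19.2
tcp_pos: [0.4624, 0.0186, 0.058]
tool_rot: [[-0.033, 0.999, 0.0], [0.999, 0.033, -0.0], [-0.0, 0.0, -1.0]]
wrist_force: [-0.2, 0.2, -3.8]
opening: 0.0076
finger_force: 30.0
```

Run:
```python
from h import *
np.set_printoptions(precision=4,suppress=True)
s=shot('scene','s6.png');st=manip.get_state();print(st['tcp_pos'],st['wrist_force'],st['tool_rot'][:,0])
# expected outlines overlaid: foot top, lip gap
a=np.radians(1.93)
def w(x,y,z): return [.5418+x*np.cos(a)-y*np.sin(a),.0226+x*np.sin(a)+y*np.cos(a),z]
sc=6;x0,y0=280,185
im=cv2.resize(s['frame'][185:275,280:390,::-1],None,fx=sc,fy=sc,interpolation=cv2.INTER_CUBIC)
def poly(P,c):
    q=np.array([(proj(s,w(*p))-[x0,y0]+.5)*sc for p in P]).astype(np.int32);cv2.polylines(im,[q],True,c,1)
d=np.array(st['tcp_pos'][:2])-[.5418,.0226];X=d@[np.cos(a),np.sin(a)];print('jig tcp',X,d@[-np.sin(a),np.cos(a)])
poly([(X+.07,.02,.02),(X+.07,-.02,.02),(X-.07,-.02,.02),(X-.07,.02,.02)],(0,255,0))
poly([(.023,.028,.031),(.023,-.028,.031),(.049,-.028,.031),(.049,.028,.031)],(255,0,0))
poly([(.09,.16,.012),(.09,-.07,.012),(-.15,-.07,.012),(-.15,.16,.012)],(255,0,255))
cv2.imwrite('pics/s6c.png',im)
```

```text
[0.4624 0.0187 0.058 ] [-0.7179  0.3069 -4.4487] [-0.0329  0.9995  0.    ]
jig tcp -0.0794749405018853 -0.0012715724872734639
```

View pics/s6c.png

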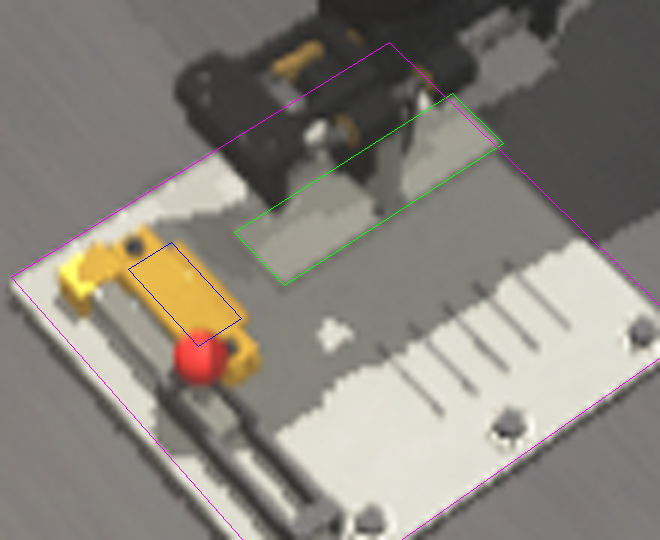

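The overlay matches: the foot is aligned and centred on the lip gap. I set it down the last millimetre.

Emit:
carry_out([
  [-1,0,0,0.04,0],
  [-1,0,0,0.03,0],
  [-1,0,0,0,0],
  [-1,0,0,0,0],
  [-1,0,0,0,0],
])

```text
t: 19.88
tcp_pos: [0.4625, 0.0186, 0.0572]
tool_rot: [[-0.033, 0.999, -0.0], [0.999, 0.033, -0.0], [-0.0, -0.0, -1.0]]
wrist_force: [-4.0, 0.3, 6.0]
opening: 0.0077
finger_force: 30.0
```

Emit:
carry_out([
  [-1,0,0.4,0,0],
  [-1,0,0.5,0,0],
  [-1,0,0.5,0,0],
  [-1,0,0.5,0,0],
  [-1,0,0.3,0,0],
])

```text
t: 20.5
tcp_pos: [0.5168, 0.0204, 0.0572]
tool_rot: [[-0.033, 0.999, -0.003], [0.999, 0.033, -0.0], [-0.0, -0.003, -1.0]]
wrist_force: [-11.5, -0.7, 13.1]
opening: 0.0075
finger_force: 30.0
```

Emit:
carry_out([
  [-1,0,0.06,0,0],
  [-1,0,0.06,0,0],
  [-1,0,0.06,0,0],
  [-1,0,0.06,0,0],
  [-1,0,0.06,0,0],
])

```text
t: 21.12
tcp_pos: [0.5237, 0.0207, 0.0572]
tool_rot: [[-0.033, 0.999, -0.003], [0.999, 0.033, -0.0], [-0.0, -0.003, -1.0]]
wrist_force: [-8.8, 0.4, 8.8]
opening: 0.0078
finger_force: 30.0
```

Emit:
carry_out([
  [-1,0,0.06,0,0],
  [-1,0,0.06,0,0],
  [-1,0,0.06,0,0],
  [-1,0,0.06,0,0],
  [-1,0,0,0,0],
])

```text
t: 21.75
tcp_pos: [0.5275, 0.0208, 0.0572]
tool_rot: [[-0.033, 0.999, -0.008], [0.999, 0.033, -0.0], [-0.0, -0.008, -1.0]]
wrist_force: [-16.2, -0.3, 18.4]
opening: 0.0075
finger_force: 30.0
```

Emit:
carry_out([
  [-1,0,0.06,0,0],
  [-1,0,0.06,0,0],
  [-1,0,0.06,0,0],
  [-1,0,0,0,0],
  [-1,0,0,0,0],
])

```text
t: 22.38
tcp_pos: [0.5277, 0.0209, 0.0573]
tool_rot: [[-0.033, 0.999, -0.017], [0.999, 0.033, -0.001], [0.0, -0.017, -1.0]]
wrist_force: [-29.6, -1.3, 32.7]
opening: 0.0076
finger_force: 29.9
```

Run:
```python
from h import *
np.set_printoptions(precision=4,suppress=True)
s=shot('scene','s7.png');st=manip.get_state();print(st['tcp_pos'],st['wrist_force'],st['ft_torque'],st['tool_rot'])
im=cv2.resize(s['frame'][195:265,280:370,::-1],None,fx=7,fy=7,interpolation=cv2.INTER_CUBIC);cv2.imwrite('pics/s7c.png',im)
```

```text
[0.5277 0.0209 0.0573] [-29.5654  -0.8549  32.3245] [-0.1629  3.45   -0.0479] [[-0.0333  0.9993 -0.0167]
 [ 0.9994  0.0333 -0.0005]
 [ 0.     -0.0167 -0.9999]]
```

View pics/s7c.png

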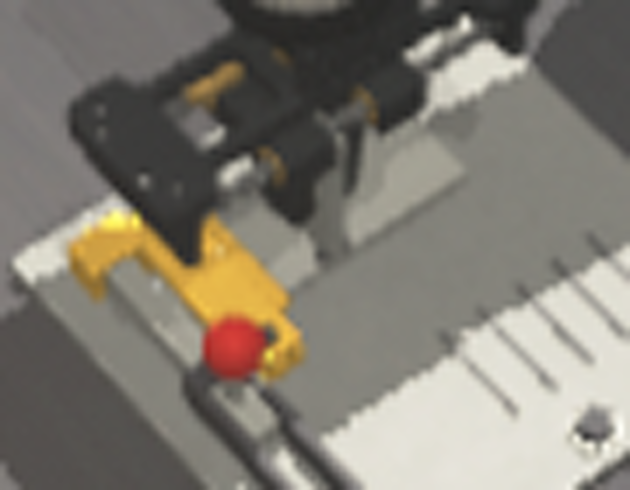

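The foot is under the lip and stopped against the bolt: push rose to 30 N with no further motion. The tool is tipping about 1°, so I relieve the downward press and check the tilt.

Emit:
carry_out([
  [-1,0,0,-0.04,0],
  [-1,0,0,-0.04,0],
  [-1,0,0,0,0],
  [-1,0,0,0,0],
  [-1,0,0,0,0],
])

```text
t: 23.05
tcp_pos: [0.5279, 0.0209, 0.0577]
tool_rot: [[-0.033, 0.999, -0.016], [0.999, 0.033, -0.0], [0.0, -0.016, -1.0]]
wrist_force: [-23.4, -1.4, 20.0]
opening: 0.0079
finger_force: 29.9
```

Emit:
carry_out([
  [-1,0,-0.05,0,0],
  [-1,0,-0.05,0,0],
  [-1,0,0,0,0],
  [-1,0,0,0,0],
  [-1,0,0,0,0],
])

```text
t: 23.68
tcp_pos: [0.5278, 0.0209, 0.0576]
tool_rot: [[-0.033, 0.999, -0.011], [0.999, 0.033, -0.0], [0.0, -0.011, -1.0]]
wrist_force: [-14.3, -0.3, 10.8]
opening: 0.0079
finger_force: 29.9
```

Push is 14 N but there's still 0.6° tilt from the earlier downward press. I back off slightly, let it sit flat with little vertical load, and push in again.

Emit:
carry_out([
  [-1,0,-0.1,0,0],
  [-1,0,-0.1,0,0],
  [-1,0,-0.1,0,0],
  [-1,0,-0.1,0,0],
  [-1,0,0,0,0],
])

```text
t: 24.3
tcp_pos: [0.5228, 0.0206, 0.0582]
tool_rot: [[-0.033, 0.999, 0.0], [0.999, 0.033, 0.0], [0.0, 0.0, -1.0]]
wrist_force: [-0.3, 0.2, -4.1]
opening: 0.0074
finger_force: 30.0
```

Emit:
carry_out([
  [-1,0,0,0.02,0],
  [-1,0,0,0,0],
  [-1,0,0,0.01,0],
  [-1,0,0,0,0],
  [-1,0,0,0,0],
])

```text
t: 24.92
tcp_pos: [0.5229, 0.0206, 0.0575]
tool_rot: [[-0.033, 0.999, 0.0], [0.999, 0.033, 0.0], [0.0, 0.0, -1.0]]
wrist_force: [0.3, 0.2, -4.5]
opening: 0.0075
finger_force: 30.0
```

Emit:
carry_out([
  [-1,0,0,0.015,0],
  [-1,0,0,0,0],
  [-1,0,0,0,0],
  [-1,0,0,0,0],
  [-1,0,0,0,0],
])

```text
t: 25.55
tcp_pos: [0.5229, 0.0206, 0.0572]
tool_rot: [[-0.033, 0.999, 0.0], [0.999, 0.033, 0.0], [0.0, 0.0, -1.0]]
wrist_force: [-0.4, -1.1, -2.6]
opening: 0.0078
finger_force: 30.0
```

It is just resting on the bed. I push home again.

Emit:
carry_out([
  [-1,0,0.1,0,0],
  [-1,0,0.1,0,0],
  [-1,0,0.1,0,0],
  [-1,0,0.08,0,0],
  [-1,0,0,0,0],
])

```text
t: 26.18
tcp_pos: [0.5277, 0.0208, 0.0574]
tool_rot: [[-0.033, 0.999, -0.011], [0.999, 0.033, -0.0], [0.0, -0.011, -1.0]]
wrist_force: [-18.5, -0.9, 16.8]
opening: 0.0078
finger_force: 29.9
```

Tilt fits roughly 0.00106·Fx − 0.00044·Fz, so pressing down flattens it. Friction on the bed eats into the bolt load, though. So I unload vertically, push harder, then press down.

Emit:
carry_out([
  [-1,0,0,-0.04,0],
  [-1,0,0,-0.04,0],
  [-1,0,0.06,-0.02,0],
  [-1,0,0.06,0,0],
  [-1,0,0,0,0],
])

```text
t: 26.8
tcp_pos: [0.5281, 0.0209, 0.058]
tool_rot: [[-0.033, 0.999, -0.016], [0.999, 0.033, -0.0], [0.0, -0.016, -1.0]]
wrist_force: [-19.4, -1.9, 10.6]
opening: 0.0077
finger_force: 30.0
```

Emit:
carry_out([
  [-1,0,0,0.04,0],
  [-1,0,0,0.04,0],
  [-1,0,0,0.04,0],
  [-1,0,0,0,0],
  [-1,0,0,0,0],
])

```text
t: 27.42
tcp_pos: [0.5278, 0.0209, 0.0574]
tool_rot: [[-0.033, 0.999, -0.017], [0.999, 0.033, -0.001], [0.0, -0.017, -1.0]]
wrist_force: [-29.7, -2.3, 29.7]
opening: 0.0079
finger_force: 29.9
```

Emit:
carry_out([
  [-1,0,-0.04,0.04,0],
  [-1,0,-0.04,0.04,0],
  [-1,0,-0.02,0.02,0],
  [-1,0,0,0,0],
  [-1,0,0,0,0],
])

```text
t: 28.05
tcp_pos: [0.5275, 0.0208, 0.057]
tool_rot: [[-0.033, 0.999, -0.012], [0.999, 0.033, -0.0], [0.0, -0.012, -1.0]]
wrist_force: [-29.6, -1.4, 38.3]
opening: 0.0077
finger_force: 29.9
```

Flattening beyond this trades away bolt load, and 0.7–0.9° is only spring-back in the arm. I take off vertical load so that the push clearly lands on the bolt.

Emit:
carry_out([
  [-1,0,0,-0.06,0],
  [-1,0,0,-0.06,0],
  [-1,0,0,-0.06,0],
  [-1,0,0.02,0,0],
  [-1,0,0,0,0],
])

```text
t: 28.68
tcp_pos: [0.5279, 0.0209, 0.0577]
tool_rot: [[-0.033, 0.999, -0.012], [0.999, 0.033, -0.0], [0.0, -0.012, -1.0]]
wrist_force: [-16.4, -1.8, 10.2]
opening: 0.0078
finger_force: 29.9
```

Run:
```python
from h import *
np.set_printoptions(precision=4,suppress=True)
s=shot('scene','s8.png');st=manip.get_state();print(st['tcp_pos'],st['wrist_force'],st['tool_rot'][:,2])
hs=cv2.cvtColor(s['frame'],cv2.COLOR_RGB2HSV);R=((hs[...,0]<8)|(hs[...,0]>172))&(hs[...,1]>150)
R[:200]=0;R[275:]=0;R[:,:290]=0;R[:,345:]=0;k=np.argwhere(R)[:,::-1].mean(0);print('knob',k)
```

```text
[0.5278 0.0208 0.0577] [-16.6461  -0.93    10.7348] [-0.0121 -0.0003 -0.9999]
knob [312.9298 244.2982]
```

Push is 16 N against the bolt, tilt is 0.7°, the knob hasn't moved and the grip is 30 N. I hand in.

```bash
python3 -c "
from bench import manip
print(manip.close_job())"
```

```text
the job is handed in; nothing more can be done
None
```

I handed the job in at about 29 s: the stop bolt is fully across in its keeper, and the grey tee is on the bed with its foot under the lip, still gripped and pushed against the bolt with about 16 N at the wrist, part of it taken by bed friction. It leans about 0.7° forward under the push, so the rear of the foot may be 1–2 mm off the bed; the gripper never went near the hammer, brush, clamp or look-alikes.

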